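# Stir the shoe beads under the bench lamp

## Task

Take the stirrer out of its stand, slant it in under the low lamp without knocking the lamp, and mix the shoe beads in the pan: blade down near the pan's floor, start at the side nearest the robot and stir two full turns clockwise (seen from above), sweeping wide, back to the near side. Stir on, turn after turn, if by then fewer than two beads of each colour lie 3 cm or more from where they started; push the beads with nothing but the stirrer and let none leave the pan. Then lower the stirrer blade first to the bottom of the blue tin, let go and leave it standing there, with the jar, the shoe last and the hammer left alone.

Things in the scene. Friction and masses are not known exactly. Their poses are not given: they have to be found in the camera images.
- pan: Round grey bead pan, fixed: outer diameter 160 mm, inner diameter 152 mm, rim 48 mm above the bench, floor 6 mm thick. Origin on the bench at its centre. Its x axis points roughly away from the robot, its y axis to the robot's left, its z axis up; the lamp turns with it.
- pan_floor (a point): Centre of the pan's inner floor (6 mm above the bench); same axes as the pan.
- lamp_head (a point): Centre of the underside of the fixed LED bar lamp above the pan, 161 mm above the bench. The head is 50 mm deep (along the pan's x), 160 mm long (along the pan's y), its top 187 mm above the bench; it spans x from -20 to +30 mm in the pan's frame. Its 16 mm post stands at x = +115 mm, beyond the pan, on a foot of 80 mm diameter, with an arm from the post to the head at 175 to 190 mm height. Axes as the pan's. It must not be knocked.
- stirrer_center (a point): Stirrer, half-way up: 170 mm long, 60 g, one straight piece. Lower 70 mm is a flat bare-wood blade, 8 mm (its x) by 24 mm (its y); above it, a red square handle, 16 by 16 mm, from 64 to 170 mm above the tip. z axis runs from tip to handle end. It starts upright, blade down in the stand, and may lean by up to 4 degrees.
- stirrer_tip (a point): Centre of the lower end of the stirrer's blade (the tip); same axes.
- stirrer_grip (a point): Good grasp point on the handle, 130 mm above the tip and 40 mm below the upper end; same axes.
- stand: Fixed wooden block, 90 (its x) by 80 (its y) by 55 mm high, with a blind slot 11 mm (x) by 27 mm (y), 47 mm deep, in the middle of its top, holding the stirrer's blade loosely. Origin at the centre of its underside, on the bench.
- tin: Blue round open tin, fixed: outer diameter 90 mm, inner diameter 84 mm, 85 mm high, floor 4 mm thick. Origin on the bench at its centre. Stand and tin are on opposite sides of the pan; which is on the left varies.
- jar: White jar, 80 mm diameter, 120 mm high, loose; origin at the centre of its underside. Leave alone.
- last: Wooden shoe last, 220 mm long along its x, 56 mm wide, 127 mm high at the heel (its -x end), loose; origin at the centre of its underside. Leave alone.
- hammer: Hammer lying between robot and pan, about 250 mm long along its x, 26 mm high, loose; origin near the middle of its length. Leave alone.
- dark0_center (a point): Dark brown round bead, a polished ball of 28 mm diameter, 12 g, that rolls easily, loose in the pan; the point is its centre
- dark1_center (a point): Dark brown round bead, a polished ball of 28 mm diameter, 12 g, that rolls easily, loose in the pan; the point is its centre
- dark2_center (a point): Dark brown round bead, a polished ball of 28 mm diameter, 12 g, that rolls easily, loose in the pan; the point is its centre
- dark3_center (a point): Dark brown round bead, a polished ball of 28 mm diameter, 12 g, that rolls easily, loose in the pan; the point is its centre
- light0_center (a point): Yellow round bead, a polished ball of 28 mm diameter, 12 g, that rolls easily, loose in the pan; the point is its centre
- light1_center (a point): Yellow round bead, a polished ball of 28 mm diameter, 12 g, that rolls easily, loose in the pan; the point is its centre
- light2_center (a point): Yellow round bead, a polished ball of 28 mm diameter, 12 g, that rolls easily, loose in the pan; the point is its centre
- light3_center (a point): Yellow round bead, a polished ball of 28 mm diameter, 12 g, that rolls easily, loose in the pan; the point is its centre

How it is judged (in metres and radians):
On the way, in this order (a step that is already met when the one before it is completed fails the run):
1. turn 1: the stirrer's tip, down among the beads (within 25 mm of the pan's floor), passes the near side of the pan, more than 22 mm from its centre (x of stirrer_tip in the frame of pan_floor between -0.076 and -0.022 m and y of stirrer_tip in the frame of pan_floor between -0.022 and 0.022 m and z of stirrer_tip in the frame of pan_floor between -0.01 and 0.025 m), for 0.02 s.
2. turn 1: the stirrer's tip, down among the beads (within 25 mm of the pan's floor), passes the left side of the pan, more than 22 mm from its centre (y of stirrer_tip in the frame of pan_floor between 0.022 and 0.076 m and x of stirrer_tip in the frame of pan_floor between -0.022 and 0.022 m and z of stirrer_tip in the frame of pan_floor between -0.01 and 0.025 m), for 0.02 s.
3. turn 1: the stirrer's tip, down among the beads (within 25 mm of the pan's floor), passes the far side of the pan, more than 22 mm from its centre (x of stirrer_tip in the frame of pan_floor between 0.022 and 0.076 m and y of stirrer_tip in the frame of pan_floor between -0.022 and 0.022 m and z of stirrer_tip in the frame of pan_floor between -0.01 and 0.025 m), for 0.02 s.
4. turn 1: the stirrer's tip, down among the beads (within 25 mm of the pan's floor), passes the right side of the pan, more than 22 mm from its centre (y of stirrer_tip in the frame of pan_floor between -0.076 and -0.022 m and x of stirrer_tip in the frame of pan_floor between -0.022 and 0.022 m and z of stirrer_tip in the frame of pan_floor between -0.01 and 0.025 m), for 0.02 s.
5. turn 2: the stirrer's tip, down among the beads (within 25 mm of the pan's floor), passes the near side of the pan, more than 22 mm from its centre (all of step 1), for 0.02 s.
6. turn 2: the stirrer's tip, down among the beads (within 25 mm of the pan's floor), passes the left side of the pan, more than 22 mm from its centre (all of step 2), for 0.02 s.
7. turn 2: the stirrer's tip, down among the beads (within 25 mm of the pan's floor), passes the far side of the pan, more than 22 mm from its centre (all of step 3), for 0.02 s.
8. turn 2: the stirrer's tip, down among the beads (within 25 mm of the pan's floor), passes the right side of the pan, more than 22 mm from its centre (all of step 4), for 0.02 s.
9. the tip is back at the near side, and at least two dark and two yellow beads now lie over 25 mm from where they started (all of step 5 and (distance of each of dark1_center, dark0_center from where it was at the start of the episode above 0.025 m or distance of each of dark2_center, dark0_center from where it was at the start of the episode above 0.025 m or distance of each of dark2_center, dark1_center from where it was at the start of the episode above 0.025 m or distance of each of dark3_center, dark0_center from where it was at the start of the episode above 0.025 m or distance of each of dark3_center, dark1_center from where it was at the start of the episode above 0.025 m or distance of each of dark3_center, dark2_center from where it was at the start of the episode above 0.025 m) and (distance of each of light1_center, light0_center from where it was at the start of the episode above 0.025 m or distance of each of light2_center, light0_center from where it was at the start of the episode above 0.025 m or distance of each of light2_center, light1_center from where it was at the start of the episode above 0.025 m or distance of each of light3_center, light0_center from where it was at the start of the episode above 0.025 m or distance of each of light3_center, light1_center from where it was at the start of the episode above 0.025 m or distance of each of light3_center, light2_center from where it was at the start of the episode above 0.025 m)), for 0.02 s.
10. the stirrer, still held, is lowered blade first into the tin until its tip is within 26 mm of the tin's floor (horizontal distance between stirrer_tip and tin below 0.045 m and z of stirrer_tip in the frame of tin below 0.03 m and contact force between the fingers and stirrer above 0.5 N), for 0.05 s.
At the end, for the whole second after the job is handed in: The stirrer stands blade down in the tin: tip within 45 mm of the tin's axis and at most 30 mm above the bench, leaning less than 0.9 rad, at rest and released; all eight beads are in the pan (centres within 80 mm of its axis, less than 48 mm above the bench) (horizontal distance between stirrer_tip and tin below 0.045 m and z of stirrer_tip in the frame of tin below 0.03 m and angle between stirrer's own z axis and vertical below 0.9 rad and linear speed of stirrer below 0.03 m/s and horizontal distance between each of dark0_center, dark1_center, dark2_center, dark3_center, light0_center, light1_center, light2_center, light3_center and pan below 0.08 m and height (world z) of each of dark0_center, dark1_center, dark2_center, dark3_center, light0_center, light1_center, light2_center, light3_center below 0.048 m); the robot touches nothing.
It fails at once if the jar, the shoe last or the hammer is shifted by more than 20 mm (distance of any of jar, last, hammer from where it was at the start of the episode above 0.02 m).
It fails at once if the lamp is struck (over 3 N) (contact force between lamp and anything else above 3 N).
It fails at once if a bead leaves the pan (horizontal distance between any of dark0_center, dark1_center, dark2_center, dark3_center, light0_center, light1_center, light2_center, light3_center and pan above 0.085 m).
It fails at once if the fingers push the beads (contact force between the fingers and dark0 above 0.5 N or contact force between the fingers and dark1 above 0.5 N or contact force between the fingers and dark2 above 0.5 N or contact force between the fingers and dark3 above 0.5 N or contact force between the fingers and light0 above 0.5 N or contact force between the fingers and light1 above 0.5 N or contact force between the fingers and light2 above 0.5 N or contact force between the fingers and light3 above 0.5 N).
It also fails if it takes over 72 s, if anything falls off the work surface, if the arm or the gripper's body presses on something with over 40 N, if the wrist force passes 120 N, or if a joint passes its speed limit or range.

## Robot

A 7-joint arm with a two-finger parallel gripper is mounted at the origin on the work surface. World frame = base frame: x ahead of the robot, y to its left, z up, the work surface at z = 0. Lengths are in mm, angles in rad, forces in N, time in s.
With the tool pointing down it reaches from about 425 to 1025 mm from the base axis. Payload 9.4 kg.
Tool frame: the origin (TCP) lies midway between the tips of the shut fingers; the grasp point (between the pads) lies 19 mm behind it; z points along the fingers, y is the line along which they close (so a half turn about z gives the same grasp; the last joint's range is limited). The gripper opens to 93 mm and grips with 3 to 60 N. Pads are 15 mm wide; open, the fingers measure 128 mm over their backs; the gripper's body (75 mm by 188 mm) begins 65 mm behind the grasp point.
Start: joints at [1.078, 0.599, -0.003, 1.599, 0.002, 0.943, -0.08], TCP at [292.834, -663.229, 218.618] pointing down, gripper open.
Joint ranges: [-2.57, 2.57], [-0.35, 1.97], [-1.29, 1.29], [0.11, 2.56], [-1.05, 4.19], [0.11, 1.86], [-2.63, 2.63]. Speed limits (rad/s): [2.22, 2.22, 3.01, 3.01, 3.14, 3.14, 3.14].

## Interface

Orientations are given as a unit quaternion [w, x, y, z].
In Python, from workcell import ctrl gives the robot as it stands. The module is installed in compiled form; this text tells all that it offers.
- The arm moves only by the tool send_rows, never from a script. Its argument "targets" is a list of rows, each a list of 3 entries, a list of its own where there are three numbers: the shift along the world's x, y, z in mm, then the turn, a rotation vector about the world's x, y, z in degrees, then the opening in per cent of the stroke, from 0 (shut) to 100 (fully open). In form: [[[dx, dy, dz], [rx, ry, rz], claw], ...]. A call has exactly 10 rows; each row is the pose to reach, as a shift and turn from the pose commanded when the call began; what a row does not reach only later rows make up. A row lasts 1/12 s, in which the tool goes at most 41.7 mm and 7.16 degrees, less where a joint would pass 70% of its speed; a pose out of reach is approached as far as the arm can. A call with a gripper value outside its range is refused whole. The fingers move at their own pace and stop on an object; the grip force is fixed at half the most. Time passes only in rows, so rows that repeat a pose let the fingers close, or fill a call up. It gives the time, the measured TCP pose, the force, the opening and the grip force at its end, in the units of the state.
- ctrl.observe(): the state, without advancing time (a new reading comes with each control period).
- ctrl.read_camera(name): name is "scene" or "top" or "wrist"; returns the picture (400x640x3 uint8, red, green, blue); there is no depth.
- ctrl.get_calibration(name): a dict with "camera_matrix" (3x3 intrinsics, pixels), "rvec" (rotation vector, rad) and "tvec" (3), from world to camera coordinates, as OpenCV has them. Camera axes: x right, y down, z forward; pixel columns grow to the right and rows downward; lengths in mm; the calibration is good to about 2 mm. A picture is of the moment at which its call begins: read the wrist's pose just before it. get_calibration takes no time and is no camera call; for the wrist camera it gives the pose at the moment of the call.
- ctrl.close_job(): hands the job in; it is judged then, once.
The state is a dict: "time_s": time; "joint_positions": joint angles; "joint_vel": joint speeds; "tau": joint torques, N m; "ee_pos": TCP position; "orientation": TCP orientation; "contact_force": force on the tool from outside, world axes, zero at the start; "moment": the same for the moment, N m; "opening": finger opening in mm; "grip_force": force on a finger pad.
Only numpy, scipy, OpenCV 4.12 (cv2) and the standard library are available. Lean on these libraries where they do the work, as an engineer would, in place of code of your own. Each camera call takes 0.05 s, during which the arm holds its last target. There are 200 camera calls.

## Working session

There is one attempt and no reset: what is moved stays moved. The work goes in short steps, Python scripts to look and compute and a tool call to move; the robot and the scene stay as the last step left them, time stands still between calls to the robot, and variables do not carry over. Pictures are saved under pics/ and viewed, at most 10 in all, crops included, and the job is handed in when it is done.

Besides the shell and the picture viewer there is one more tool, called after "Request:" by a JSON object that holds its "op" and its "data". send_rows: Moves the arm, as the interface text tells. Its arguments: {"type":"object","properties":{"targets":{"type":"array","items":{"type":"array"}}},"required":["targets"]}

```bash
mkdir -p pics; python3 - <<'E'
from workcell import ctrl
import cv2
print(ctrl.observe())
for n in ("scene","top"):
    im=ctrl.read_camera(n); cv2.imwrite(f"pics/{n}0.png",cv2.resize(im[:,:,::-1],(800,500),interpolation=cv2.INTER_CUBIC)); cv2.imwrite(f"pics/raw_{n}0.png",im[:,:,::-1])
    c=ctrl.get_calibration(n); print(n,c)
    R=cv2.Rodrigues(c["rvec"])[0]; print(-R.T@c["tvec"].ravel() if hasattr(c["tvec"],"ravel") else -R.T@c["tvec"])
E
```

```text
{'time_s': 0.0, 'joint_positions': array([ 1.07831626,  0.60009833, -0.00256102,  1.60011763,  0.00181752,
        0.94287341, -0.07976114]), 'joint_vel': array([ 0.00055281,  0.00163105, -0.00078069,  0.00137419,  0.00114647,
       -0.00053   ,  0.0017516 ]), 'tau': array([-4.15728294e-06, -7.65077090e+01,  1.49753194e+00, -2.52357030e+01,
       -5.23564545e-02,  1.70932920e-02,  1.25335864e-04]), 'ee_pos': array([ 292.62905086, -662.80196024,  217.78343563]), 'orientation': array([-7.13243726e-04,  9.78455682e-01,  2.06455615e-01, -2.23038502e-04]), 'contact_force': array([ 0.29972558, -0.43779053,  0.20513751]), 'moment': array([ 0.0157038 ,  0.072685  , -0.02340549]), 'grip_force': 0.0, 'opening': 92.87606406483117}
scene {'camera_matrix': array([[464.91649291,   0.        , 323.02309003],
       [  0.        , 464.91649291, 204.47780378],
       [  0.        ,   0.        ,   1.        ]]), 'rvec': array([ 2.11196121,  0.5437219 , -0.27843974]), 'tvec': array([-518.85550505,  -65.51496182, 1391.17677963])}
[1020.38213299 -795.73118442  731.1007197 ]
top {'camera_matrix': array([[454.42346123,   0.        , 328.65659308],
       [  0.        , 454.42346123, 197.23943213],
       [  0.        ,   0.        ,   1.        ]]), 'rvec': array([ 2.19108833, -2.15209439,  0.11814014]), 'tvec': array([ -30.08562278,  602.6014551 , 1414.87036001])}
[ 454.99832611  -11.66403324 1469.26249105]
```

View pics/scene0.png

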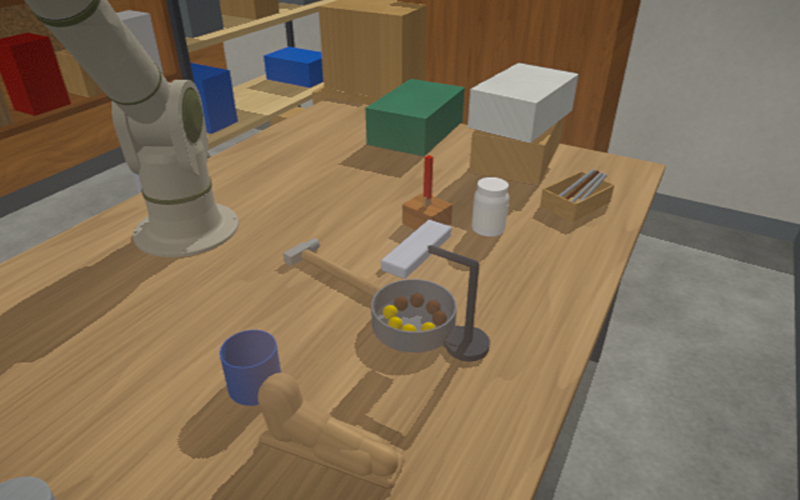

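View pics/top0.png

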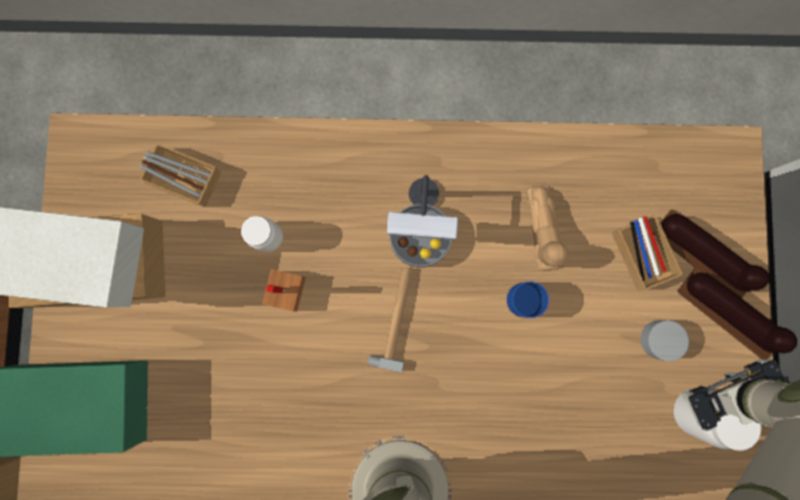

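The scene view shows the stirrer in its stand at (428,190), the pan at (413,314), the lamp post foot at (466,343) and the tin at (250,366). In the top view the stand is left at (284,290), the pan at (420,237) and the tin right at (527,300). The jar is at (262,234), and the hammer points at the pan. I'll enlarge the top view.

```bash
python3 - <<'E'
import cv2,numpy as np
t=cv2.imread("pics/raw_top0.png"); s=cv2.imread("pics/raw_scene0.png")
z=lambda im,x,y,w,h,k: cv2.resize(im[y:y+h,x:x+w],None,fx=k,fy=k,interpolation=cv2.INTER_CUBIC)
# top: stand x 190-270,y 160-260 ; pan 300-380, 135-235 
A=np.hstack([z(t,205,205,50,50,5),z(t,300,140,80,75,5)[:250],z(t,400,215,30,50,5)])
A=np.hstack([z(t,205,205,50,50,5),z(t,300,165,70,50,5),z(t,400,215,40,50,5)])
B=np.hstack([z(s,320,115,50,70,5),z(s,290,220,110,70,5)])
cv2.imwrite("pics/c1.png",A);cv2.imwrite("pics/c2.png",B);print(A.shape,B.shape)
E
```

```text
(250, 800, 3) (350, 800, 3)
```

View pics/c1.png

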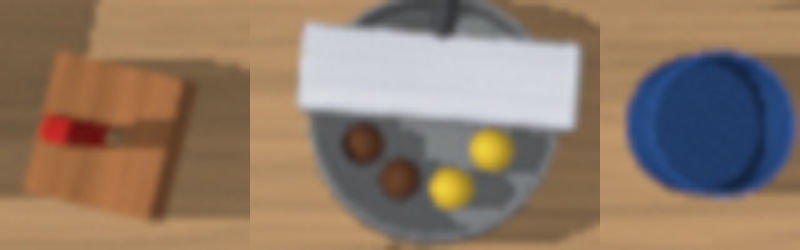

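View pics/c2.png

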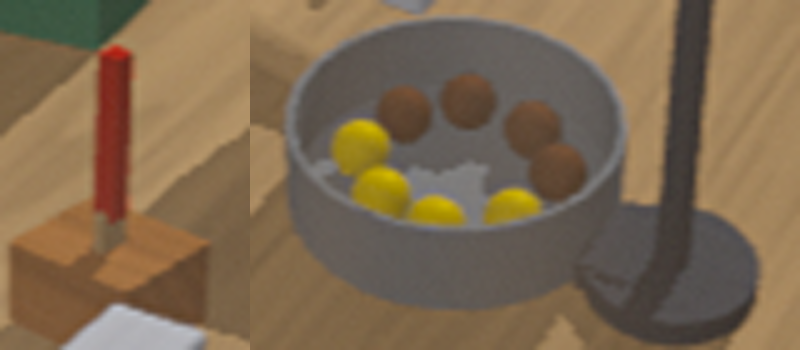

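The first crop gives the stand's top corners, the handle's top at (56,130), the lamp's top corners, the pan's near rim arc and the tin's rim centre near (721,123). The second shows all eight beads in a ring, dark on the left half and yellow on the right. The handle's top is at (115,52), the blade enters the stand at (108,245), and the pan rim spans x 287 to 627.

```bash
cat > h.py <<'E'
import cv2,numpy as np
from workcell import ctrl
def cam(n):
    c=ctrl.get_calibration(n); R=cv2.Rodrigues(np.array(c["rvec"]))[0]; return c["camera_matrix"],R,np.array(c["tvec"]).ravel()
def ray(C,p,z):
    K,R,t=C; d=R.T@np.linalg.solve(K,[p[0],p[1],1]); o=-R.T@t; return o+d*(z-o[2])/d[2]
def proj(C,X):
    K,R,t=C; q=K@(R@np.array(X)+t); return q[:2]/q[2]
E
python3 - <<'E'
from h import *
from scipy.optimize import least_squares
np.set_printoptions(precision=1,suppress=True)
T=cam("top");S=cam("scene")
a=lambda x,y:(205+x/5,205+y/5); p=lambda x,y:(300+(x-250)/5,165+y/5); s1=lambda x,y:(320+x/5,115+y/5); s2=lambda x,y:(290+(x-250)/5,220+y/5)
st=[ray(T,a(*q),55) for q in[(60,50),(184,76),(152,217),(25,190)]]
print("stand",np.array(st),np.mean(st,0), [np.linalg.norm(st[i]-st[i-1]) for i in range(4)])
ss=[ray(S,s1(*q),55) for q in[(208,242),(8,243)]];print("stand corners scene",ss)
print("handle top",ray(T,a(56,130),178),ray(S,s1(115,50),178)); print("blade entry",ray(S,s1(108,247),55),ray(T,a(112,136),55))
L=np.array([ray(T,p(*q),187) for q in[(305,23),(580,43),(575,130),(298,108)]]);print("lamp",L,L.mean(0))
for C,f,P in((T,p,[(316,140),(332,180),(362,217),(430,242),(500,225),(545,175)]),(S,s2,[(287,130),(627,130),(455,17),(465,228),(340,45),(575,48)])):
    W=np.array([ray(C,f(*q),48)[:2] for q in P]); r=least_squares(lambda c:np.hypot(*(W-c).T)-80,W.mean(0)); print("pan",r.x,r.fun)
print("tin",ray(T,p(721+0,123),85), ray(T,(424.2,239.6),85))
raw=cv2.imread("pics/raw_scene0.png")
print("tin scene rim c",ray(S,(250*.8,(331+ 372)/2*.8-0),85))
for q in[(405,113),(469,101),(533,128),(558,172),(361,147),(381,192),(436,216),(512,210)]: print(ray(S,s2(*q),20))
E
```

```text
stand [[538.7 327.2  55. ]
 [523.9 249.5  55. ]
 [436.5 266.   55. ]
 [451.7 345.1  55. ]] [487.7 297.   55. ] [np.float64(88.81357555472255), np.float64(79.02743872124839), np.float64(88.95530689216407), np.float64(80.47527545188868)]
stand corners scene [array([542.9, 327.3,  55. ]), array([439.7, 267.8,  55. ])]
handle top [486.1 298.  178. ] [490.5 299.8 178. ]
blade entry [493.7 292.6  55. ] [485.9 292.7  55. ]
lamp [[ 665.3   33.3  187. ]
 [ 656.7 -123.8  187. ]
 [ 606.7 -121.4  187. ]
 [ 616.4   36.3  187. ]] [636.3 -43.9 187. ]
pan [631.9 -46.7] [-1.5 -1.3  0.9  1.2  0.3 -2.3]
pan [636.7 -43.1] [-0.7 -1.  -1.6 -3.1 -1.5 -0.9]
tin [ 624.8 -219.8   85. ] [ 473.5 -311.4   85. ]
tin scene rim c [ 485.1 -316.    85. ]
[597.4 -21.6  20. ]
[620.2   1.8  20. ]
[656.8  -1.6  20. ]
[681.5 -25.2  20. ]
[591.5 -54.4  20. ]
[615.8 -78.2  20. ]
[646.1 -80.5  20. ]
[674.7 -59.8  20. ]
```

Stand at about (488,298) with yaw about -11°, pan at about (633,-44) with yaw about -3°, tin at about (474,-312). I'll move off towards the stand.

Request:
{"op": "send_rows", "data": {"targets": [[[40, 70, 40], [0, 0, 7], 100], [[60, 105, 60], [0, 0, 14], 100], [[80, 140, 80], [0, 0, 21], 100], [[100, 175, 100], [0, 0, 28], 100], [[120, 210, 102], [0, 0, 35], 100], [[140, 245, 102], [0, 0, 42], 100], [[155, 275, 102], [0, 0, 49], 100], [[170, 305, 102], [0, 0, 56], 100], [[187, 333, 102], [0, 0, 63], 100], [[187, 360, 102], [0, 0, 70], 100]]}}

```text
time_s: 0.93
ee_pos: [478.8, -311.7, 320.6]
orientation: [0.0, 0.681, 0.732, 0.0]
contact_force: [1.2, -0.1, -0.7]
opening: 92.9
grip_force: 0.0
```

Request:
{"op": "send_rows", "data": {"targets": [[[5, 40, 0], [0, 0, 7], 100], [[10, 80, 0], [0, 0, 14], 100], [[15, 120, 0], [0, 0, 21], 100], [[15, 160, 0], [0, 0, 28], 100], [[15, 200, 0], [0, 0, 35], 100], [[15, 240, 0], [0, 0, 42], 100], [[15, 280, 0], [0, 0, 49], 100], [[15, 320, 0], [0, 0, 56], 100], [[15, 360, 0], [0, 0, 63], 100], [[15, 400, 0], [0, 0, 70], 100]]}}

```text
time_s: 1.77
ee_pos: [491.6, 88.2, 320.5]
orientation: [0.0, 0.138, 0.99, -0.0]
contact_force: [1.0, 0.1, -0.1]
opening: 93.0
grip_force: 0.0
```

Request:
{"op": "send_rows", "data": {"targets": [[[0, 40, 0], [0, 0, 4.5], 100], [[0, 80, 0], [0, 0, 4.5], 100], [[0, 120, 0], [0, 0, 4.5], 100], [[-3, 160, 0], [0, 0, 4.5], 100], [[-3, 200, 0], [0, 0, 4.5], 100], [[-3, 210, 0], [0, 0, 4.5], 100], [[-3, 210, 0], [0, 0, 4.5], 100], [[-3, 210, 0], [0, 0, 4.5], 100], [[-3, 210, 0], [0, 0, 4.5], 100], [[-3, 210, 0], [0, 0, 4.5], 100]]}}

```text
time_s: 2.6
ee_pos: [489.6, 294.6, 320.3]
orientation: [0.0, 0.103, 0.995, -0.001]
contact_force: [0.5, -0.8, -0.3]
opening: 92.8
grip_force: 0.0
```

```bash
python3 - <<'E'
from h import *
np.set_printoptions(precision=2,suppress=True)
o=ctrl.observe();C=cam("wrist");im=ctrl.read_camera("wrist")
print(o["ee_pos"],o["orientation"]);print(-C[1].T@C[2],C[1])
print(proj(C,[488,298,178]),proj(C,[488,298,55]))
cv2.imwrite("pics/w1.png",cv2.resize(im[:,:,::-1],(800,500),interpolation=cv2.INTER_CUBIC)); cv2.imwrite("pics/raw_w1.png",im[:,:,::-1])
E
```

```text
[489.63 294.58 320.26] [ 0.    0.1   0.99 -0.  ]
[420.23 309.61 486.54] [[ 0.2   0.98 -0.  ]
 [ 0.95 -0.2   0.26]
 [ 0.25 -0.05 -0.97]]
[318.77 184.3 ] [318.12 165.48]
```

View pics/w1.png

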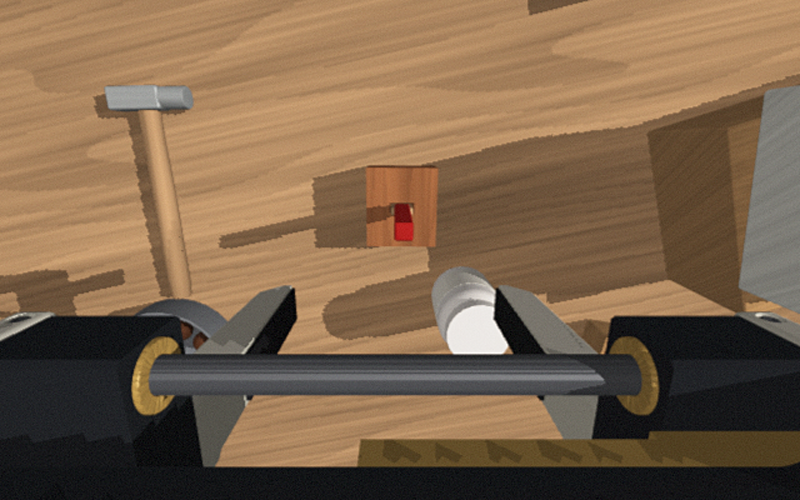

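The wrist picture shows the handle end at (404,231) of 800 and the stand square in the image, centred at (402,206), so the yaw is aligned. The stirrer is near (488,300). I'll descend and grasp.

Request:
{"op": "send_rows", "data": {"targets": [[[-1, 5, -35], [0, 0, 0], 100], [[-1, 5, -70], [0, 0, 0], 100], [[-1, 5, -105], [0, 0, 0], 100], [[-1, 5, -135], [0, 0, 0], 100], [[-1, 5, -160], [0, 0, 0], 100], [[-1, 5, -180], [0, 0, 0], 100], [[-1, 5, -195], [0, 0, 0], 100], [[-1, 5, -201], [0, 0, 0], 100], [[-1, 5, -201], [0, 0, 0], 100], [[-1, 5, -201], [0, 0, 0], 70]]}}

```text
time_s: 3.48
ee_pos: [488.6, 301.2, 120.0]
orientation: [0.0, 0.102, 0.995, 0.0]
contact_force: [-0.3, 0.5, 0.0]
opening: 89.5
grip_force: 0.0
```

Request:
{"op": "send_rows", "data": {"targets": [[[0, 0, 0], [0, 0, 0], 20], [[0, 0, 0], [0, 0, 0], 0], [[0, 0, 0], [0, 0, 0], 0], [[0, 0, 0], [0, 0, 0], 0], [[0, 0, 0], [0, 0, 0], 0], [[0, 0, 0], [0, 0, 0], 0], [[0, 0, 0], [0, 0, 0], 0], [[0, 0, 0], [0, 0, 0], 0], [[0, 0, 0], [0, 0, 0], 0], [[0, 0, 0], [0, 0, 0], 0]]}}

```text
time_s: 4.32
ee_pos: [488.1, 301.5, 119.4]
orientation: [-0.0, 0.102, 0.995, -0.0]
contact_force: [0.7, 0.1, -0.8]
opening: 24.3
grip_force: 0.0
```

Request:
{"op": "send_rows", "data": {"targets": [[[0, 0, 0], [0, 0, 0], 0], [[0, 0, 0], [0, 0, 0], 0], [[0, 0, 0], [0, 0, 0], 0], [[0, 0, 0], [0, 0, 0], 0], [[0, 0, 0], [0, 0, 0], 0], [[0, 0, 0], [0, 0, 0], 0], [[0, 0, 0], [0, 0, 0], 0], [[0, 0, 5], [0, 0, 0], 0], [[0, 0, 10], [0, 0, 0], 0], [[0, 0, 15], [0, 0, 0], 0]]}}

```text
time_s: 5.15
ee_pos: [488.2, 301.7, 135.1]
orientation: [0.0, 0.102, 0.995, 0.0]
contact_force: [-0.8, -0.3, 0.4]
opening: 15.7
grip_force: 30.0
```

```bash
cat > plan.py <<'E'
from h import *
from scipy.spatial.transform import Rotation as Ro
PAN=np.array([633,-44.5,6]);YAW=-3.3
S=111.4
q=lambda w:Ro.from_quat([w[1],w[2],w[3],w[0]])
Rg=q([0,.102,.995,0])                       # orientation at grasp
P=Ro.from_euler('z',YAW,degrees=True)
def pose(x,y,z,th,yaw=8.4):                 # tip in pan_floor frame, lean th deg towards robot
    R=P*Ro.from_euler('y',-th,degrees=True)*P.inv()*Ro.from_euler('z',yaw,degrees=True)*Rg
    tip=PAN+P.apply([x,y,z]); return tip-S*R.apply([0,0,1]),R
def rows(W,start=None,claw=0):
    if start is None:
        o=ctrl.observe(); start=(o["ee_pos"],q(o["orientation"]))
    out=[]
    for w in W:
        p,R=pose(*w); out.append([[round(float(v),0) for v in p-start[0]],[round(float(v),1) for v in np.degrees((R*start[1].inv()).as_rotvec())],claw])
    print(str(out).replace(".0,",",").replace(".0]","]")); return pose(*W[-1])
def where():
    o=ctrl.observe();R=q(o["orientation"]);t=o["ee_pos"]+S*R.apply([0,0,1]);print("tip pan",P.inv().apply(t-PAN).round(1),"force",o["contact_force"].round(1))
E
python3 - <<'E'
from plan import *
where()
w=lambda a,b,n:[tuple(np.array(a)+(np.array(b)-a)*i/n) for i in range(1,n+1)]
rows([(-80,0,90,0)]);
s=rows([(-80,0,90,0)])
rows(w((-80,0,90,0),(-70,0,75,20),4)+w((-70,0,75,20),(0,0,60,33),6),s)
E
```

```text
tip pan [-164.5  337.3   17.7] force [-0.8 -0.3  0.4]
[[[65, -342, 72], [-0, 0, 8.4], 0]]
[[[65, -342, 72], [-0, 0, 8.4], 0]]
[[[-7, 0, -4], [-0.3, -5, 0], 0], [[-14, 1, -9], [-0.6, -10, 0], 0], [[-21, 1, -15], [-0.9, -15, 0], 0], [[-28, 2, -22], [-1.2, -20, 0], 0], [[-20, 1, -26], [-1.3, -22.1, 0], 0], [[-13, 1, -30], [-1.4, -24.3, 0], 0], [[-5, 0, -34], [-1.5, -26.5, 0], 0], [[3, -0, -39], [-1.7, -28.6, -0], 0], [[11, -1, -43], [-1.8, -30.8, 0], 0], [[19, -1, -48], [-1.9, -32.9, 0], 0]]
```

Request:
{"op": "send_rows", "data": {"targets": [[[0, 0, 20], [0, 0, 0], 0], [[0, 0, 45], [0, 0, 0], 0], [[0, 0, 72], [0, 0, 0], 0], [[0, -20, 72], [0, 0, 2], 0], [[3, -55, 72], [0, 0, 4], 0], [[10, -90, 72], [0, 0, 6], 0], [[20, -125, 72], [0, 0, 8], 0], [[30, -160, 72], [0, 0, 8.4], 0], [[40, -190, 72], [0, 0, 8.4], 0], [[45, -210, 72], [0, 0, 8.4], 0]]}}

```text
time_s: 5.98
ee_pos: [534.1, 87.7, 206.8]
orientation: [0.0, 0.03, 1.0, -0.001]
contact_force: [0.9, -0.6, -0.7]
opening: 16.0
grip_force: 30.0
```

Request:
{"op": "send_rows", "data": {"targets": [[[5, -35, 0], [0, 0, 0], 0], [[10, -68, 0], [0, 0, 0], 0], [[15, -98, 0], [0, 0, 0], 0], [[19, -120, 0], [0, 0, 0], 0], [[19, -128, 0], [0, 0, 0], 0], [[19, -128, 0], [0, 0, 0], 0], [[19, -128, 0], [0, 0, 0], 0], [[19, -128, 0], [0, 0, 0], 0], [[19, -128, 0], [0, 0, 0], 0], [[19, -128, 0], [0, 0, 0], 0]]}}

```text
time_s: 6.82
ee_pos: [552.1, -34.9, 206.7]
orientation: [0.0, 0.027, 1.0, 0.0]
contact_force: [-0.3, -0.2, -1.0]
opening: 15.8
grip_force: 30.0
```

```bash
python3 - <<'E'
from plan import *
where()
z=lambda im,x,y,w,h,k: cv2.resize(im[y:y+h,x:x+w],None,fx=k,fy=k,interpolation=cv2.INTER_CUBIC)
s=ctrl.read_camera("scene")[:,:,::-1]; wr=ctrl.read_camera("wrist")[:,:,::-1]
C=cam("scene");CW=cam("wrist");o=ctrl.observe();R=q(o["orientation"]);e=o["ee_pos"];t=e+S*R.apply([0,0,1])
print("tip px scene",proj(C,t),"grip",proj(C,e-19*R.apply([0,0,1])),"tip wrist",proj(CW,t), "pan c rim",proj(C,[633,-44.5,48]))
A=z(s,270,150,110,140,4);B=cv2.resize(wr,(560,350));
out=np.zeros((560,800,3),np.uint8);out[:,:360]=A[:,:360];out[:275,360:]=cv2.resize(wr,(440,275));cv2.imwrite("pics/d1.png",out)
s=pose(-80,0,90,0)
E
```

```text
tip pan [-81.3   4.9  89.3] force [-0.3 -0.2 -1. ]
tip px scene [301.48291409 214.99290537] grip [300.3473986  166.65355385] tip wrist [315.80164772 193.85639753] pan c rim [329.70762576 243.29633348]
```

View pics/d1.png

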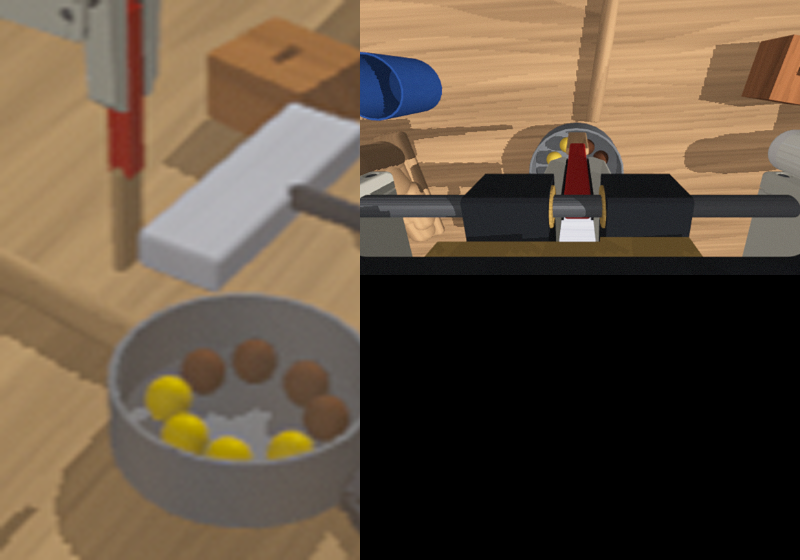

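The scene crop shows the tip at raw (300.5,217) against (301.5,215) predicted, the same bias as the pan rim, so the stirrer is well held. The wrist view shows the blade just short of the pan. Next I'll slant it in.

```bash
python3 - <<'E'
from plan import *
w=lambda a,b,n:[tuple(np.array(a)+(np.array(b)-a)*i/n) for i in range(1,n+1)]
rows(w((-80,5,90,0),(-70,0,75,20),4)+w((-70,0,75,20),(0,0,60,33),6))
E
```

```text
[[[-6, -0, -3], [-0.3, -5, -0.1], 0], [[-13, -1, -8], [-0.6, -10, -0.1], 0], [[-20, -2, -14], [-0.9, -15, -0.1], 0], [[-27, -3, -21], [-1.1, -20, -0.1], 0], [[-19, -3, -25], [-1.3, -22.1, -0.1], 0], [[-12, -4, -29], [-1.4, -24.3, -0.1], 0], [[-4, -4, -33], [-1.5, -26.4, -0.1], 0], [[4, -5, -38], [-1.6, -28.6, -0.1], 0], [[12, -5, -42], [-1.7, -30.8, -0.1], 0], [[20, -6, -47], [-1.9, -32.9, -0.1], 0]]
```

Request:
{"op": "send_rows", "data": {"targets": [[[-6, 0, -3], [-0.3, -5, 0], 0], [[-13, -1, -8], [-0.6, -10, 0], 0], [[-20, -2, -14], [-0.9, -15, 0], 0], [[-27, -3, -21], [-1.1, -20, 0], 0], [[-19, -3, -25], [-1.3, -22.1, 0], 0], [[-12, -4, -29], [-1.4, -24.3, 0], 0], [[-4, -4, -33], [-1.5, -26.4, 0], 0], [[4, -5, -38], [-1.6, -28.6, 0], 0], [[12, -5, -42], [-1.7, -30.8, 0], 0], [[20, -6, -47], [-1.9, -32.9, 0], 0]]}}

```text
time_s: 7.75
ee_pos: [558.4, -48.6, 160.9]
orientation: [0.253, 0.026, 0.967, -0.021]
contact_force: [0.6, -1.1, -1.9]
opening: 15.7
grip_force: 30.0
```

```bash
python3 - <<'E'
from plan import *
where(); o=ctrl.observe(); print(o["joint_positions"].round(2))
w=lambda a,b,n:[tuple(np.array(a)+(np.array(b)-a)*i/n) for i in range(1,n+1)]
rows(w((0,0,60,33),(0,0,8,30),5)+w((0,0,8,30),(-36,0,8,22),5))
E
```

```text
tip pan [-19.6 -11.3  57.8] force [ 0.6 -1.1 -1.9]
[ 0.34  0.45 -0.54  2.4   2.04  0.37 -0.57]
[[[15, 8, -11], [1.4, -3.1, 0.2], 0], [[16, 7, -21], [1.5, -2.5, 0.2], 0], [[17, 7, -31], [1.5, -1.9, 0.2], 0], [[18, 7, -41], [1.5, -1.3, 0.2], 0], [[19, 7, -50], [1.6, -0.7, 0.2], 0], [[15, 8, -49], [1.7, 0.9, 0.2], 0], [[10, 8, -47], [1.8, 2.5, 0.1], 0], [[6, 8, -46], [1.9, 4.1, 0.1], 0], [[1, 8, -45], [2, 5.7, 0.1], 0], [[-3, 9, -44], [2, 7.3, 0.1], 0]]
```

Request:
{"op": "send_rows", "data": {"targets": [[[8, 4, 0], [0.7, -1, 0], 0], [[15, 8, -2], [1.4, -2, 0.2], 0], [[16, 8, -5], [1.4, -2, 0.2], 0], [[17, 7, -12], [1.5, -1.9, 0.2], 0], [[17, 7, -21], [1.5, -1.9, 0.2], 0], [[18, 7, -31], [1.5, -1.5, 0.2], 0], [[18, 7, -41], [1.5, -1.3, 0.2], 0], [[19, 7, -50], [1.6, -0.7, 0.2], 0], [[19, 7, -50], [1.6, -0.7, 0.2], 0], [[19, 7, -50], [1.6, -0.7, 0.2], 0]]}}

```text
time_s: 8.58
ee_pos: [576.2, -43.0, 109.0]
orientation: [0.256, 0.029, 0.966, -0.008]
contact_force: [-0.4, 0.2, -0.4]
opening: 15.5
grip_force: 30.0
```

```bash
python3 - <<'E'
from plan import *
where(); o=ctrl.observe(); print(o["joint_positions"].round(2))
w=lambda a,b,n:[tuple(np.array(a)+(np.array(b)-a)*i/n) for i in range(1,n+1)]
rows(w((0,0,8,30),(-36,0,8,22),10))
E
```

```text
tip pan [-1.7 -1.8  6.2] force [-0.4  0.2 -0.4]
[ 0.4   0.6  -0.65  2.41  2.2   0.51 -0.7 ]
[[[-1, 2, 2], [0, 0.5, 0.1], 0], [[-3, 2, 3], [0.1, 1.3, 0.1], 0], [[-5, 2, 4], [0.1, 2.1, 0.1], 0], [[-8, 2, 4], [0.2, 2.9, 0.1], 0], [[-10, 2, 5], [0.2, 3.6, 0.1], 0], [[-12, 2, 6], [0.3, 4.4, 0.1], 0], [[-14, 3, 6], [0.3, 5.2, 0.1], 0], [[-16, 3, 7], [0.4, 6, 0.1], 0], [[-19, 3, 8], [0.4, 6.8, 0.1], 0], [[-21, 3, 8], [0.5, 7.6, 0.1], 0]]
```

Request:
{"op": "send_rows", "data": {"targets": [[[-1, 2, 2], [0, 0.5, 0.1], 0], [[-3, 2, 3], [0.1, 1.3, 0.1], 0], [[-5, 2, 4], [0.1, 2.1, 0.1], 0], [[-8, 2, 4], [0.2, 2.9, 0.1], 0], [[-10, 2, 5], [0.2, 3.6, 0.1], 0], [[-12, 2, 6], [0.3, 4.4, 0.1], 0], [[-14, 3, 6], [0.3, 5.2, 0.1], 0], [[-16, 3, 7], [0.4, 6, 0.1], 0], [[-19, 3, 8], [0.4, 6.8, 0.1], 0], [[-21, 3, 8], [0.5, 7.6, 0.1], 0]]}}

```text
time_s: 9.42
ee_pos: [555.3, -39.8, 118.7]
orientation: [0.192, 0.028, 0.981, -0.005]
contact_force: [-0.3, 0.0, -0.8]
opening: 16.3
grip_force: 30.0
```

```bash
cat > stir.py <<'E'
from plan import *
def arc(a0,a1,r=38,z=8,n=10,start=None):   # clockwise angle from near side, deg
    a=np.radians(a0+(a1-a0)*np.arange(1,n+1)/n)
    th=lambda x:30+ (8/36)*x
    return rows([(-r*np.cos(t),r*np.sin(t),z,th(-r*np.cos(t))) for t in a],start)
E
python3 - <<'E'
from stir import *
where(); s=arc(0,90); s=arc(90,180,start=s)
E
```

```text
tip pan [-35.8   0.3   9.5] force [-0.3  0.  -0.8]
[[[-0, 6, -1], [-0, 0.5, -0], 0], [[1, 12, -1], [-0.1, 0.2, -0], 0], [[2, 17, -2], [-0.1, -0.3, -0], 0], [[5, 22, -2], [-0.1, -1, -0], 0], [[7, 26, -3], [-0.2, -1.9, -0], 0], [[10, 30, -4], [-0.2, -2.9, -0], 0], [[13, 33, -5], [-0.3, -4, -0], 0], [[17, 35, -6], [-0.4, -5.2, -0], 0], [[21, 36, -7], [-0.4, -6.5, -0], 0], [[24, 36, -8], [-0.5, -7.8, -0], 0]]
[[[4, -1, -1], [-0.1, -1.3, 0], 0], [[7, -2, -3], [-0.2, -2.6, 0], 0], [[11, -5, -4], [-0.2, -3.8, 0], 0], [[14, -8, -5], [-0.3, -5, 0], 0], [[16, -12, -6], [-0.3, -6, 0], 0], [[19, -17, -7], [-0.4, -6.8, 0], 0], [[20, -22, -8], [-0.4, -7.5, 0], 0], [[22, -28, -9], [-0.5, -8, 0], 0], [[22, -33, -9], [-0.5, -8.3, 0], 0], [[22, -39, -9], [-0.5, -8.4, 0], 0]]
```

Request:
{"op": "send_rows", "data": {"targets": [[[0, 6, -1], [0, 0.5, 0], 0], [[1, 12, -1], [-0.1, 0.2, 0], 0], [[2, 17, -2], [-0.1, -0.3, 0], 0], [[5, 22, -2], [-0.1, -1, 0], 0], [[7, 26, -3], [-0.2, -1.9, 0], 0], [[10, 30, -4], [-0.2, -2.9, 0], 0], [[13, 33, -5], [-0.3, -4, 0], 0], [[17, 35, -6], [-0.4, -5.2, 0], 0], [[21, 36, -7], [-0.4, -6.5, 0], 0], [[24, 36, -8], [-0.5, -7.8, 0], 0]]}}

```text
time_s: 10.25
ee_pos: [579.9, -3.4, 110.4]
orientation: [0.26, 0.028, 0.965, -0.007]
contact_force: [0.9, -0.7, -1.1]
opening: 15.8
grip_force: 30.0
```

```bash
python3 - <<'E'
from stir import *
where(); print(ctrl.observe()["joint_positions"].round(2)); s=arc(90,180)
z=lambda im,x,y,w,h,k: cv2.resize(im[y:y+h,x:x+w],None,fx=k,fy=k,interpolation=cv2.INTER_CUBIC)
cv2.imwrite("pics/e1.png",z(ctrl.read_camera("scene")[:,:,::-1],250,150,150,140,4))
E
```

```text
tip pan [ 0.5 38.1  8. ] force [ 0.9 -0.7 -1.1]
[ 0.3   0.6  -0.64  2.41  2.16  0.55 -0.75]
[[[3, -1, -1], [-0.1, -1.2, -0], 0], [[7, -2, -3], [-0.2, -2.5, -0], 0], [[10, -5, -4], [-0.3, -3.7, -0], 0], [[13, -8, -5], [-0.3, -4.8, -0], 0], [[16, -12, -6], [-0.4, -5.8, -0], 0], [[18, -17, -7], [-0.4, -6.7, -0], 0], [[20, -22, -8], [-0.5, -7.4, -0], 0], [[21, -28, -9], [-0.5, -7.9, -0], 0], [[22, -33, -9], [-0.5, -8.2, -0], 0], [[22, -39, -9], [-0.5, -8.3, -0], 0]]
```

View pics/e1.png

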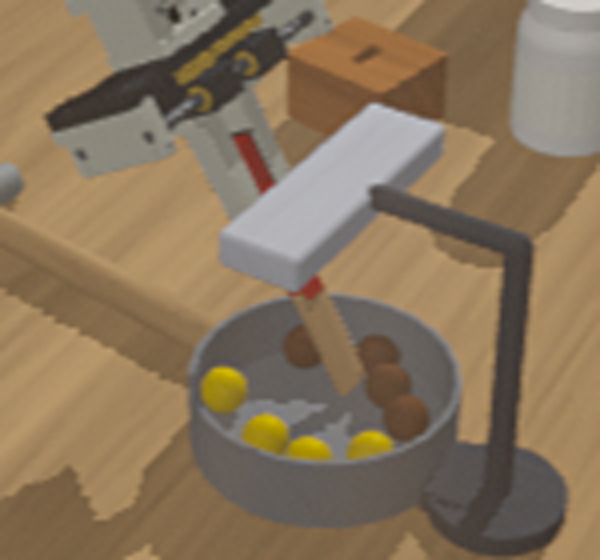

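The blade is at the left side with its tip near (345,390), pushing dark beads ahead, and the gripper is clear of the lamp. I'll carry on.

Request:
{"op": "send_rows", "data": {"targets": [[[3, -1, -1], [-0.1, -1.2, 0], 0], [[7, -2, -3], [-0.2, -2.5, 0], 0], [[10, -5, -4], [-0.3, -3.7, 0], 0], [[13, -8, -5], [-0.3, -4.8, 0], 0], [[16, -12, -6], [-0.4, -5.8, 0], 0], [[18, -17, -7], [-0.4, -6.7, 0], 0], [[20, -22, -8], [-0.5, -7.4, 0], 0], [[21, -28, -9], [-0.5, -7.9, 0], 0], [[22, -33, -9], [-0.5, -8.2, 0], 0], [[22, -39, -9], [-0.5, -8.3, 0], 0]]}}

```text
time_s: 11.13
ee_pos: [601.3, -43.5, 100.6]
orientation: [0.328, 0.027, 0.944, -0.01]
contact_force: [0.2, 0.3, -0.7]
opening: 15.9
grip_force: 30.0
```

```bash
python3 - <<'E'
from stir import *
where(); print(ctrl.observe()["joint_positions"].round(2)); s=arc(180,270); arc(270,360,start=s)
E
```

```text
tip pan [37.3 -0.9  7.1] force [ 0.2  0.3 -0.7]
[ 0.43  0.71 -0.72  2.46  2.43  0.78 -0.89]
[[[-0, -5, 1], [0, -0.1, 0], 0], [[-1, -11, 1], [0, 0.2, 0], 0], [[-3, -16, 2], [0.1, 0.7, 0], 0], [[-6, -21, 3], [0.1, 1.4, 0], 0], [[-8, -26, 4], [0.1, 2.3, 0], 0], [[-12, -29, 5], [0.2, 3.3, -0], 0], [[-15, -32, 6], [0.3, 4.4, -0], 0], [[-19, -34, 7], [0.3, 5.6, -0], 0], [[-22, -35, 9], [0.4, 6.9, -0], 0], [[-26, -36, 10], [0.5, 8.2, -0], 0]]
[[[-4, 1, 1], [0.1, 1.3, 0], 0], [[-7, 2, 2], [0.2, 2.6, 0], 0], [[-10, 5, 4], [0.2, 3.8, 0], 0], [[-13, 8, 4], [0.3, 5, 0], 0], [[-16, 12, 5], [0.3, 6, 0], 0], [[-18, 17, 6], [0.4, 6.8, 0], 0], [[-20, 22, 6], [0.4, 7.5, 0], 0], [[-21, 27, 7], [0.5, 8, 0], 0], [[-21, 33, 7], [0.5, 8.3, 0], 0], [[-21, 39, 7], [0.5, 8.4, 0], 0]]
```

Tracking is accurate, so I'll send two quarters at once.

Request:
{"op": "send_rows", "data": {"targets": [[[0, -5, 1], [0, -0.1, 0], 0], [[-1, -11, 1], [0, 0.2, 0], 0], [[-3, -16, 2], [0.1, 0.7, 0], 0], [[-6, -21, 3], [0.1, 1.4, 0], 0], [[-8, -26, 4], [0.1, 2.3, 0], 0], [[-12, -29, 5], [0.2, 3.3, 0], 0], [[-15, -32, 6], [0.3, 4.4, 0], 0], [[-19, -34, 7], [0.3, 5.6, 0], 0], [[-22, -35, 9], [0.4, 6.9, 0], 0], [[-26, -36, 10], [0.5, 8.2, 0], 0]]}}

```text
time_s: 11.97
ee_pos: [575.3, -75.0, 111.5]
orientation: [0.258, 0.025, 0.966, -0.004]
contact_force: [1.8, 10.6, -0.8]
opening: 16.0
grip_force: 30.0
```

Request:
{"op": "send_rows", "data": {"targets": [[[-4, 1, 1], [0.1, 1.3, 0], 0], [[-7, 2, 2], [0.2, 2.6, 0], 0], [[-10, 5, 4], [0.2, 3.8, 0], 0], [[-13, 8, 4], [0.3, 5, 0], 0], [[-16, 12, 5], [0.3, 6, 0], 0], [[-18, 17, 6], [0.4, 6.8, 0], 0], [[-20, 22, 6], [0.4, 7.5, 0], 0], [[-21, 27, 7], [0.5, 8, 0], 0], [[-21, 33, 7], [0.5, 8.3, 0], 0], [[-21, 39, 7], [0.5, 8.4, 0], 0]]}}

```text
time_s: 12.8
ee_pos: [554.8, -39.8, 118.6]
orientation: [0.188, 0.028, 0.982, -0.005]
contact_force: [0.5, -0.3, -0.0]
opening: 15.8
grip_force: 30.0
```

```bash
python3 - <<'E'
from stir import *
where(); print(ctrl.observe()["joint_positions"].round(2)); s=arc(0,90,r=40); s=arc(90,180,r=40,start=s)
E
```

```text
tip pan [-37.1   0.3   9.1] force [ 0.5 -0.3 -0. ]
[ 0.14  0.49 -0.26  2.36  1.95  0.18 -0.49]
[[[-1, 6, -1], [-0, 0.5, -0], 0], [[0, 12, -1], [-0, 0.2, -0], 0], [[2, 18, -1], [-0.1, -0.4, -0], 0], [[4, 23, -2], [-0.1, -1.1, -0], 0], [[7, 28, -3], [-0.2, -2, -0], 0], [[10, 32, -3], [-0.2, -3.1, -0], 0], [[13, 35, -4], [-0.3, -4.3, -0], 0], [[17, 37, -6], [-0.4, -5.5, -0], 0], [[21, 38, -7], [-0.4, -6.9, -0], 0], [[25, 38, -8], [-0.5, -8.3, -0], 0]]
[[[4, -1, -1], [-0.1, -1.4, 0], 0], [[8, -2, -3], [-0.2, -2.7, 0], 0], [[11, -5, -4], [-0.2, -4, 0], 0], [[14, -8, -5], [-0.3, -5.2, 0], 0], [[17, -13, -7], [-0.4, -6.3, 0], 0], [[20, -18, -8], [-0.4, -7.2, -0], 0], [[22, -23, -9], [-0.5, -7.9, 0], 0], [[23, -29, -9], [-0.5, -8.4, 0], 0], [[23, -35, -10], [-0.5, -8.8, 0], 0], [[23, -41, -10], [-0.5, -8.9, 0], 0]]
```

```bash
python3 - <<'E'
from stir import *
z=lambda im,x,y,w,h,k: cv2.resize(im[y:y+h,x:x+w],None,fx=k,fy=k,interpolation=cv2.INTER_CUBIC)
cv2.imwrite("pics/e2.png",z(ctrl.read_camera("scene")[:,:,::-1],270,200,110,90,5))
s=arc(0,90,r=34); s=arc(90,180,r=36,start=s)
E
```

```text
[[[3, 4, -1], [-0.1, -0.9, -0.1], 0], [[4, 9, -2], [-0.2, -1.1, -0.1], 0], [[5, 14, -2], [-0.2, -1.6, -0.1], 0], [[7, 18, -3], [-0.2, -2.2, -0.1], 0], [[9, 22, -3], [-0.3, -3, -0.1], 0], [[12, 25, -4], [-0.3, -3.9, -0.1], 0], [[15, 28, -5], [-0.4, -4.9, -0.1], 0], [[18, 30, -6], [-0.4, -6, -0.1], 0], [[21, 31, -7], [-0.5, -7.1, -0.1], 0], [[25, 31, -8], [-0.6, -8.3, -0.1], 0]]
[[[4, 1, -1], [-0.1, -1.2, -0], 0], [[7, -0, -2], [-0.1, -2.5, 0], 0], [[10, -3, -4], [-0.2, -3.6, 0], 0], [[13, -6, -5], [-0.3, -4.7, 0], 0], [[16, -9, -6], [-0.3, -5.6, 0], 0], [[18, -14, -7], [-0.4, -6.5, 0], 0], [[19, -19, -8], [-0.4, -7.1, 0], 0], [[21, -24, -8], [-0.4, -7.6, 0], 0], [[21, -30, -9], [-0.5, -7.9, 0], 0], [[21, -35, -9], [-0.5, -8, 0], 0]]
```

View pics/e2.png

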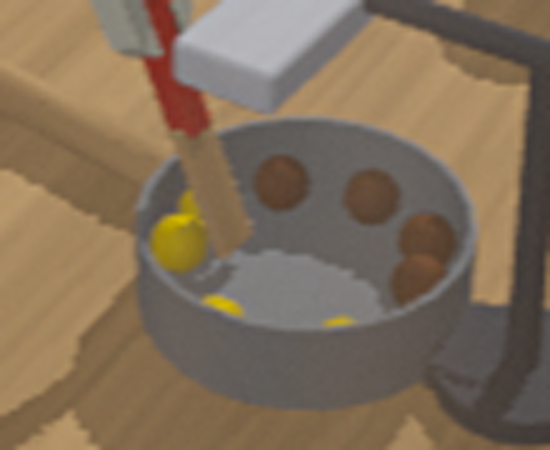

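The picture shows the dark beads at (280,182), (372,196), (427,240) and (420,278), mostly pushed outward, with yellow beads at the right and near side. A wider sweep will carry them round, so I'll use r=48 with a less steep lean on the near side.

```bash
cat > stir.py <<'E'
from plan import *
def arc(a0,a1,r0=48,r1=48,z=8,n=10,start=None):   # clockwise angle from near side, deg
    f=np.arange(1,n+1)/n
    return rows([(-r*np.cos(t),r*np.sin(t),z,28.5-.27*r*np.cos(t)) for t,r in zip(np.radians(a0+(a1-a0)*f),r0+(r1-r0)*np.minimum(1,2*f))],start)
E
python3 - <<'E'
from stir import *
s=arc(0,90,38); s=arc(90,180,start=s)
E
```

```text
[[[5, 4, 2], [0.1, 3.8, -0.1], 0], [[5, 11, 2], [0.1, 4, -0.1], 0], [[6, 18, 2], [0.1, 3.8, -0.1], 0], [[8, 25, 1], [0.1, 3.2, -0.1], 0], [[10, 32, 1], [0, 2.3, -0.1], 0], [[13, 37, -0], [-0, 0.8, -0.1], 0], [[16, 40, -2], [-0.1, -0.9, -0.1], 0], [[20, 43, -3], [-0.2, -2.8, -0.1], 0], [[24, 44, -5], [-0.4, -4.8, -0.1], 0], [[28, 45, -6], [-0.5, -6.8, -0.1], 0]]
[[[4, -1, -2], [-0.1, -2, 0], 0], [[8, -3, -4], [-0.2, -4, -0], 0], [[12, -6, -6], [-0.3, -5.9, 0], 0], [[15, -10, -8], [-0.4, -7.6, 0], 0], [[18, -15, -10], [-0.5, -9.1, -0], 0], [[21, -21, -11], [-0.6, -10.5, -0], 0], [[23, -28, -13], [-0.7, -11.5, -0], 0], [[24, -35, -14], [-0.7, -12.3, 0], 0], [[25, -42, -14], [-0.7, -12.8, 0], 0], [[25, -49, -14], [-0.7, -12.9, 0], 0]]
```

Request:
{"op": "send_rows", "data": {"targets": [[[5, 4, 2], [0.1, 3.8, 0], 0], [[5, 11, 2], [0.1, 4, 0], 0], [[6, 18, 2], [0.1, 3.8, 0], 0], [[8, 25, 1], [0.1, 3.2, 0], 0], [[10, 32, 1], [0, 2.3, 0], 0], [[13, 37, 0], [0, 0.8, 0], 0], [[16, 40, -2], [-0.1, -0.9, 0], 0], [[20, 43, -3], [-0.2, -2.8, 0], 0], [[24, 44, -5], [-0.4, -4.8, 0], 0], [[28, 45, -6], [-0.5, -6.8, 0], 0]]}}

```text
time_s: 13.68
ee_pos: [581.7, 0.2, 111.6]
orientation: [0.247, 0.031, 0.969, -0.011]
contact_force: [-1.9, -11.3, -1.1]
opening: 16.1
grip_force: 30.1
```

```bash
python3 - <<'E'
from stir import *
where(); print(ctrl.observe()["joint_positions"].round(2)); s=arc(90,180)
E
```

```text
tip pan [-0.4 40.7  7.8] force [ -1.9 -11.3  -1.1]
[ 0.23  0.57 -0.55  2.38  2.11  0.48 -0.73]
[[[5, 5, -2], [0.2, -1.9, 0.5], 0], [[9, 3, -4], [0.1, -3.9, 0.5], 0], [[13, 0, -6], [-0.1, -5.8, 0.5], 0], [[16, -4, -8], [-0.2, -7.5, 0.5], 0], [[19, -9, -9], [-0.3, -9.1, 0.5], 0], [[22, -15, -11], [-0.3, -10.4, 0.5], 0], [[24, -21, -12], [-0.4, -11.4, 0.5], 0], [[25, -28, -13], [-0.5, -12.2, 0.5], 0], [[26, -36, -14], [-0.5, -12.7, 0.5], 0], [[26, -43, -14], [-0.5, -12.9, 0.5], 0]]
```

```bash
python3 - <<'E'
from stir import *
st=pose(0,48,8,28.5)
th=lambda x:28.5+.27*x
pts=[(0,44),(0,38),(5,36),(11,36),(17,35),(23,32),(29,27),(35,19),(40,10),(43,0)]
rows([(x,y,8,th(x)) for x,y in pts],st)
E
```

```text
[[[-0, -4, 0], [0, 0, 0], 0], [[-1, -10, 0], [0, 0, 0], 0], [[2, -12, -1], [-0.1, -1.3, 0], 0], [[5, -12, -3], [-0.2, -3, -0], 0], [[9, -14, -5], [-0.3, -4.6, -0], 0], [[12, -17, -6], [-0.4, -6.2, 0], 0], [[15, -22, -8], [-0.5, -7.8, 0], 0], [[18, -30, -10], [-0.5, -9.4, 0], 0], [[20, -39, -12], [-0.6, -10.8, 0], 0], [[22, -49, -13], [-0.7, -11.6, -0], 0]]
```

Request:
{"op": "send_rows", "data": {"targets": [[[0, -4, 0], [0, 0, 0], 0], [[-1, -10, 0], [0, 0, 0], 0], [[2, -12, -1], [-0.1, -1.3, 0], 0], [[5, -12, -3], [-0.2, -3, 0], 0], [[9, -14, -5], [-0.3, -4.6, 0], 0], [[12, -17, -6], [-0.4, -6.2, 0], 0], [[15, -22, -8], [-0.5, -7.8, 0], 0], [[18, -30, -10], [-0.5, -9.4, 0], 0], [[20, -39, -12], [-0.6, -10.8, 0], 0], [[22, -49, -13], [-0.7, -11.6, 0], 0]]}}

```text
time_s: 14.52
ee_pos: [602.2, -43.6, 97.5]
orientation: [0.341, 0.026, 0.94, -0.01]
contact_force: [-10.0, 1.0, 2.0]
opening: 15.7
grip_force: 30.0
```

```bash
python3 - <<'E'
from stir import *
where(); print(ctrl.observe()["joint_positions"].round(2))
cv2.imwrite("pics/raw_s3.png",ctrl.read_camera("scene")[:,:,::-1])
im=cv2.imread("pics/raw_s3.png"); h=cv2.cvtColor(im,cv2.COLOR_BGR2HSV)
C=cam("scene")
for f in ("pics/raw_scene0.png","pics/raw_s3.png"):
    im=cv2.imread(f)[220:280,290:370].astype(int); b,g,r=im[...,0],im[...,1],im[...,2]
    for nm,m in (("yel",(r>120)&(g>100)&(b<60)),("dark",(r-b>25)&(r<130)&(g<75))):
        n,l,st,c=cv2.connectedComponentsWithStats(m.astype(np.uint8)); 
        print(f,nm,[(st[i,4],(c[i]+[290,220]).round(1).tolist(),(P.inv().apply(ray(C,c[i]+[290,220],20)-PAN-[3,2,0])).round(0)[:2].tolist()) for i in range(1,n) if st[i,4]>12])
E
```

```text
tip pan [40.6 -0.8  6. ] force [-10.   1.   2.]
[ 0.41  0.72 -0.7   2.48  2.49  0.83 -0.95]
pics/raw_scene0.png yel [(np.int32(232), [316.4, 254.9], [-25.0, -26.0]), (np.int32(51), [341.7, 260.7], [36.0, -12.0])]
pics/raw_scene0.png dark [(np.int32(79), [332.9, 240.6], [-19.0, 41.0]), (np.int32(74), [320.4, 243.2], [-40.0, 16.0]), (np.int32(145), [348.5, 251.0], [32.0, 27.0])]
pics/raw_s3.png yel [(np.int32(184), [308.0, 244.6], [-62.0, -5.0])]
pics/raw_s3.png dark [(np.int32(17), [334.9, 234.2], [-28.0, 65.0]), (np.int32(57), [347.1, 240.3], [9.0, 60.0]), (np.int32(69), [355.9, 251.1], [47.0, 36.0])]
```

```bash
python3 - <<'E'
from stir import *
th=lambda x:28.5+.27*x
def go(pts,st): return rows([(x,y,8,th(x)) for x,y in pts],st)
s=go([(38,0),(34,-6),(33,-11),(30,-16),(26,-21),(21,-26),(16,-30),(10,-33),(5,-34),(0,-34)],pose(43,0,8,th(43)))
s=go([(-5,-34),(-10,-33),(-16,-31),(-21,-28),(-26,-24),(-31,-19),(-35,-14),(-38,-8),(-40,-3),(-40,0)],s)
E
```

```text
[[[-3, 0, 2], [0.1, 1.3, 0], 0], [[-6, -6, 3], [0.1, 2.4, 0], 0], [[-7, -11, 3], [0.2, 2.7, -0], 0], [[-9, -16, 4], [0.2, 3.5, 0], 0], [[-11, -20, 5], [0.3, 4.6, -0], 0], [[-14, -25, 7], [0.3, 5.9, 0], 0], [[-17, -29, 8], [0.4, 7.3, 0], 0], [[-21, -32, 10], [0.5, 8.9, 0], 0], [[-24, -33, 11], [0.6, 10.2, 0], 0], [[-26, -33, 13], [0.7, 11.6, 0], 0]]
[[[-3, 0, 1], [0.1, 1.3, 0], 0], [[-5, 1, 2], [0.2, 2.7, -0], 0], [[-8, 3, 4], [0.2, 4.3, -0], 0], [[-11, 7, 5], [0.3, 5.7, -0], 0], [[-13, 11, 6], [0.4, 7, -0], 0], [[-15, 16, 7], [0.5, 8.4, -0], 0], [[-17, 21, 7], [0.5, 9.4, -0], 0], [[-18, 27, 8], [0.6, 10.2, 0], 0], [[-19, 32, 8], [0.6, 10.8, 0], 0], [[-19, 35, 8], [0.6, 10.8, 0], 0]]
```

Request:
{"op": "send_rows", "data": {"targets": [[[-3, 0, 2], [0.1, 1.3, 0], 0], [[-6, -6, 3], [0.1, 2.4, 0], 0], [[-7, -11, 3], [0.2, 2.7, 0], 0], [[-9, -16, 4], [0.2, 3.5, 0], 0], [[-11, -20, 5], [0.3, 4.6, 0], 0], [[-14, -25, 7], [0.3, 5.9, 0], 0], [[-17, -29, 8], [0.4, 7.3, 0], 0], [[-21, -32, 10], [0.5, 8.9, 0], 0], [[-24, -33, 11], [0.6, 10.2, 0], 0], [[-26, -33, 13], [0.7, 11.6, 0], 0]]}}

```text
time_s: 15.4
ee_pos: [577.9, -77.9, 111.9]
orientation: [0.245, 0.028, 0.969, -0.008]
contact_force: [-0.4, -0.4, -2.0]
opening: 15.7
grip_force: 30.0
```

Request:
{"op": "send_rows", "data": {"targets": [[[-3, 0, 1], [0.1, 1.3, 0], 0], [[-5, 1, 2], [0.2, 2.7, 0], 0], [[-8, 3, 4], [0.2, 4.3, 0], 0], [[-11, 7, 5], [0.3, 5.7, 0], 0], [[-13, 11, 6], [0.4, 7, 0], 0], [[-15, 16, 7], [0.5, 8.4, 0], 0], [[-17, 21, 7], [0.5, 9.4, 0], 0], [[-18, 27, 8], [0.6, 10.2, 0], 0], [[-19, 32, 8], [0.6, 10.8, 0], 0], [[-19, 35, 8], [0.6, 10.8, 0], 0]]}}

```text
time_s: 16.23
ee_pos: [559.2, -42.2, 119.9]
orientation: [0.153, 0.028, 0.988, -0.006]
contact_force: [1.3, 0.0, -0.9]
opening: 15.6
grip_force: 30.0
```

```bash
python3 - <<'E'
from stir import *
where(); print(ctrl.observe()["joint_positions"].round(2))
z=lambda im,x,y,w,h,k: cv2.resize(im[y:y+h,x:x+w],None,fx=k,fy=k,interpolation=cv2.INTER_CUBIC)
A=z(ctrl.read_camera("scene")[:,:,::-1],285,200,90,85,5);t=ctrl.read_camera("top")[:,:,::-1];B=z(t,300,150,69,85,5)
w=ctrl.read_camera("wrist")[:,:,::-1]; cv2.imwrite("pics/raw_w3.png",w)
out=np.zeros((600,800,3),np.uint8);out[:425,:450]=A;out[:425,450:795]=B
cv2.imwrite("pics/f1.png",out[:430])
E
```

```text
tip pan [-40.1  -2.2   7.8] force [ 1.3  0.  -0.9]
[ 0.14  0.49 -0.26  2.29  1.17  0.18  0.31]
```

View pics/f1.png

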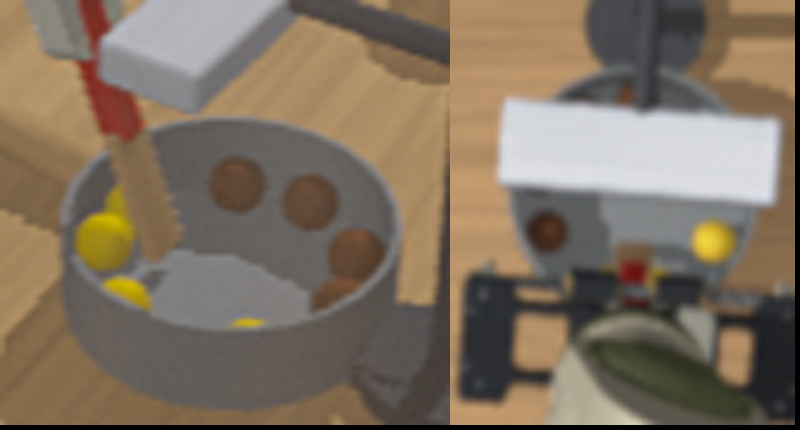

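The tip is back at the near side. The beads lie at the wall: dark at (237,185), (310,203), (355,255) and (338,300), yellow at (105,242), about (128,205), (125,300) and (248,330). I'll work out how far they have moved.

```bash
python3 - <<'E'
from stir import *
C=cam("scene")
s2=lambda x,y:(290+(x-250)/5,220+y/5); n=lambda x,y:(285+x/5,200+y/5)
def w(p): return P.inv().apply(ray(C,p,20)-PAN)[:2]-[3,2]
for a,b in (([(405,113),(469,101),(533,128),(558,172)],[(237,185),(310,203),(355,255),(338,303)]),([(361,147),(381,192),(436,220),(512,213)],[(128,205),(105,242),(125,303),(248,335)])):
    A=np.array([w(s2(*q)) for q in a]);B=np.array([w(n(*q)) for q in b]);print(A.round(0).tolist(),B.round(0).tolist(),np.hypot(*B.T).round());print(np.linalg.norm(A[:,None]-B[None],axis=2).round())
E
```

```text
[[-40.0, 19.0], [-18.0, 43.0], [18.0, 42.0], [44.0, 20.0]] [[-28.0, 52.0], [10.0, 59.0], [47.0, 37.0], [57.0, 2.0]] [59. 60. 60. 57.]
[[36. 64. 89. 98.]
 [13. 32. 66. 86.]
 [47. 19. 29. 56.]
 [79. 52. 17. 22.]]
[[-44.0, -14.0], [-18.0, -37.0], [14.0, -40.0], [41.0, -17.0]] [[-65.0, 10.0], [-58.0, -19.0], [-26.0, -51.0], [33.0, -39.0]] [65. 61. 57. 51.]
[[ 32.  15.  41.  81.]
 [ 66.  44.  16.  51.]
 [ 93.  75.  41.  20.]
 [109.  99.  75.  24.]]
```

By bead order the dark beads have moved about 36/32/29/22 mm and the yellow about 32/44/41/24 mm. The dark margin is slim, so I'll stir one more turn, entering the gap behind the dark beads to push them on.

```bash
cat >> stir.py <<'E'
th=lambda x:28.5+.27*x
def go(pts,st=None): return rows([(x,y,8,th(x)) for x,y in pts],st)
E
python3 - <<'E'
from stir import *
go([(-42,6),(-42,14),(-41,22),(-38,28),(-34,33),(-28,38),(-21,42),(-14,45),(-7,46),(0,46)])
E
```

```text
[[[-1, 8, 1], [0.1, 0.5, -0], 0], [[-1, 16, 1], [0.1, 0.5, -0], 0], [[0, 24, 0], [0.1, 0.2, -0], 0], [[2, 30, -0], [0.1, -0.6, -0], 0], [[5, 35, -1], [0, -1.6, -0], 0], [[8, 40, -2], [-0.1, -3.3, -0], 0], [[12, 43, -3], [-0.2, -5.1, -0], 0], [[16, 46, -5], [-0.3, -7, -0], 0], [[19, 47, -6], [-0.4, -8.9, -0], 0], [[23, 47, -8], [-0.5, -10.8, -0], 0]]
```

Request:
{"op": "send_rows", "data": {"targets": [[[-1, 8, 1], [0.1, 0.5, 0], 0], [[-1, 16, 1], [0.1, 0.5, 0], 0], [[0, 24, 0], [0.1, 0.2, 0], 0], [[2, 30, 0], [0.1, -0.6, 0], 0], [[5, 35, -1], [0, -1.6, 0], 0], [[8, 40, -2], [-0.1, -3.3, 0], 0], [[12, 43, -3], [-0.2, -5.1, 0], 0], [[16, 46, -5], [-0.3, -7, 0], 0], [[19, 47, -6], [-0.4, -8.9, 0], 0], [[23, 47, -8], [-0.5, -10.8, 0], 0]]}}

```text
time_s: 17.22
ee_pos: [582.9, 3.7, 112.1]
orientation: [0.248, 0.029, 0.968, -0.007]
contact_force: [-0.7, -0.8, -0.4]
opening: 15.9
grip_force: 30.0
```

```bash
python3 - <<'E'
from stir import *
where(); go([(6,45),(12,43),(18,40),(23,37),(28,33),(32,28),(36,22),(39,15),(41,8),(42,0)])
E
```

```text
tip pan [ 0.7 45.2  8.3] force [-0.7 -0.8 -0.4]
[[[3, -0, -2], [-0.1, -1.4, 0.1], 0], [[6, -3, -3], [-0.2, -3.1, 0.1], 0], [[9, -6, -5], [-0.3, -4.7, 0.1], 0], [[12, -9, -7], [-0.4, -6, 0.1], 0], [[14, -13, -8], [-0.5, -7.4, 0.1], 0], [[17, -18, -9], [-0.5, -8.4, 0.1], 0], [[18, -24, -11], [-0.6, -9.5, 0.1], 0], [[20, -31, -12], [-0.6, -10.3, 0.1], 0], [[21, -39, -12], [-0.7, -10.9, 0.1], 0], [[21, -47, -13], [-0.7, -11.1, 0.1], 0]]
```

No jamming, and the beads are being carried along.

Request:
{"op": "send_rows", "data": {"targets": [[[3, 0, -2], [-0.1, -1.4, 0], 0], [[6, -3, -3], [-0.2, -3.1, 0], 0], [[9, -6, -5], [-0.3, -4.7, 0], 0], [[12, -9, -7], [-0.4, -6, 0], 0], [[14, -13, -8], [-0.5, -7.4, 0], 0], [[17, -18, -9], [-0.5, -8.4, 0], 0], [[18, -24, -11], [-0.6, -9.5, 0], 0], [[20, -31, -12], [-0.6, -10.3, 0], 0], [[21, -39, -12], [-0.7, -10.9, 0], 0], [[21, -47, -13], [-0.7, -11.1, 0], 0]]}}

```text
time_s: 18.05
ee_pos: [603.2, -42.0, 98.3]
orientation: [0.338, 0.027, 0.941, -0.009]
contact_force: [-1.7, 0.8, 0.2]
opening: 15.3
grip_force: 30.0
```

```bash
python3 - <<'E'
from stir import *
where()
s=go([(38,-3),(34,-8),(31,-13),(28,-18),(24,-22),(19,-26),(14,-29),(9,-31),(4,-32),(0,-32)])
s=go([(-5,-32),(-10,-31),(-15,-30),(-20,-28),(-25,-24),(-30,-19),(-34,-14),(-37,-8),(-38,-3),(-38,0)],s)
E
```

```text
tip pan [41.   0.8  6.4] force [-1.7  0.8  0.2]
[[[-2, -4, 3], [0, 0.8, -0.1], 0], [[-5, -8, 4], [0.1, 1.9, -0.1], 0], [[-7, -13, 5], [0.1, 2.7, -0.1], 0], [[-9, -18, 6], [0.2, 3.5, -0.1], 0], [[-11, -22, 7], [0.3, 4.6, -0.1], 0], [[-14, -26, 9], [0.3, 5.9, -0.1], 0], [[-17, -29, 10], [0.4, 7.3, -0.1], 0], [[-20, -31, 11], [0.5, 8.6, -0.1], 0], [[-23, -31, 13], [0.6, 10, -0.1], 0], [[-25, -31, 14], [0.6, 11, -0.1], 0]]
[[[-3, 0, 1], [0.1, 1.3, 0], 0], [[-5, 1, 2], [0.2, 2.7, -0], 0], [[-8, 2, 4], [0.2, 4, -0], 0], [[-10, 5, 5], [0.3, 5.4, -0], 0], [[-13, 9, 6], [0.4, 6.7, 0], 0], [[-15, 14, 7], [0.5, 8.1, -0], 0], [[-17, 19, 7], [0.5, 9.2, 0], 0], [[-18, 25, 8], [0.6, 10, 0], 0], [[-18, 30, 8], [0.6, 10.2, 0], 0], [[-18, 33, 8], [0.6, 10.2, 0], 0]]
```

Request:
{"op": "send_rows", "data": {"targets": [[[-2, -4, 2], [0, 0.8, 0], 0], [[-5, -8, 3], [0.1, 1.9, 0], 0], [[-7, -13, 4], [0.1, 2.7, 0], 0], [[-9, -18, 5], [0.2, 3.5, 0], 0], [[-11, -22, 6], [0.3, 4.6, 0], 0], [[-14, -26, 8], [0.3, 5.9, 0], 0], [[-17, -29, 9], [0.4, 7.3, 0], 0], [[-20, -31, 10], [0.5, 8.6, 0], 0], [[-23, -31, 12], [0.6, 10, 0], 0], [[-25, -31, 13], [0.6, 11, 0], 0]]}}

```text
time_s: 18.88
ee_pos: [578.6, -73.6, 112.4]
orientation: [0.246, 0.028, 0.969, -0.008]
contact_force: [-0.9, 0.5, -0.6]
opening: 15.8
grip_force: 30.0
```

Request:
{"op": "send_rows", "data": {"targets": [[[-3, 0, 1], [0.1, 1.3, 0], 0], [[-5, 1, 2], [0.2, 2.7, 0], 0], [[-8, 2, 4], [0.2, 4, 0], 0], [[-10, 5, 5], [0.3, 5.4, 0], 0], [[-13, 9, 6], [0.4, 6.7, 0], 0], [[-15, 14, 7], [0.5, 8.1, 0], 0], [[-17, 19, 7], [0.5, 9.2, 0], 0], [[-18, 25, 8], [0.6, 10, 0], 0], [[-18, 30, 8], [0.6, 10.2, 0], 0], [[-18, 33, 8], [0.6, 10.2, 0], 0]]}}

```text
time_s: 19.72
ee_pos: [560.9, -39.8, 120.4]
orientation: [0.16, 0.028, 0.987, -0.005]
contact_force: [0.3, 0.5, -1.2]
opening: 15.9
grip_force: 30.0
```

```bash
python3 - <<'E'
from stir import *
where(); C=cam("scene")
im0=ctrl.read_camera("scene")[:,:,::-1]; cv2.imwrite("pics/raw_s4.png",im0)
im=im0[220:280,290:370].astype(int); b,g,r=im[...,0],im[...,1],im[...,2]
for nm,m in (("yel",(r>120)&(g>100)&(b<60)),("dark",(r-b>25)&(r<130)&(g<75))):
    n,l,st,c=cv2.connectedComponentsWithStats(m.astype(np.uint8)); 
    print(nm,[(int(st[i,4]),(P.inv().apply(ray(C,c[i]+[290,220],20)-PAN-[3,2,0])).round(0)[:2].tolist()) for i in range(1,n) if st[i,4]>8])
# exit: tip up and back towards the robot, lean eased
w=lambda a,b,n:[tuple(np.array(a)+(np.array(b)-a)*i/n) for i in range(1,n+1)]
s=rows(w((-38,0,8,18),(-48,0,90,10),6)+w((-48,0,90,10),(-80,0,100,0),4))
T=cam("top"); print("tin",ray(T,(424.2,239.6),85),s[0])
E
```

```text
tip pan [-37.1   0.4   8.7] force [ 0.3  0.5 -1.2]
yel [(169, [-57.0, -18.0])]
dark [(25, [-105.0, 74.0]), (76, [-15.0, 61.0]), (56, [49.0, 30.0])]
[[[0, -2, 14], [0.1, 1.7, -0.1], 0], [[1, -2, 28], [0.2, 3.1, -0.1], 0], [[2, -2, 43], [0.3, 4.4, -0.1], 0], [[3, -2, 57], [0.3, 5.7, -0.1], 0], [[4, -2, 71], [0.4, 7, -0.1], 0], [[5, -2, 85], [0.5, 8.4, -0.1], 0], [[1, -2, 89], [0.6, 10.9, -0.1], 0], [[-2, -2, 92], [0.8, 13.4, -0.1], 0], [[-5, -2, 94], [0.9, 15.9, -0.1], 0], [[-8, -1, 97], [1, 18.4, -0.1], 0]]
tin [ 473.4639933 -311.4490107   85.       ] [553.13265467 -39.89487784 217.4       ]
```

Dark beads are now at (-15,61) and (49,30), with two more carried round to the far right. The yellow ones are still displaced along the near right wall. I'll take the stirrer out.

Request:
{"op": "send_rows", "data": {"targets": [[[0, -2, 14], [0.1, 1.7, 0], 0], [[1, -2, 28], [0.2, 3.1, 0], 0], [[2, -2, 43], [0.3, 4.4, 0], 0], [[3, -2, 57], [0.3, 5.7, 0], 0], [[4, -2, 71], [0.4, 7, 0], 0], [[5, -2, 85], [0.5, 8.4, 0], 0], [[1, -2, 95], [0.6, 10.9, 0], 0], [[-2, -2, 102], [0.8, 13.4, 0], 0], [[-5, -2, 107], [0.9, 15.9, 0], 0], [[-8, -1, 110], [1, 18.4, 0], 0]]}}

```text
time_s: 20.6
ee_pos: [553.2, -43.4, 230.6]
orientation: [-0.0, 0.03, 1.0, -0.003]
contact_force: [0.4, 0.1, 0.1]
opening: 15.9
grip_force: 30.0
```

Request:
{"op": "send_rows", "data": {"targets": [[[-8, -28, 0], [0, 0, 0], 0], [[-16, -58, 0], [0, 0, 0], 0], [[-24, -90, 0], [0, 0, 0], 0], [[-32, -122, 0], [0, 0, 0], 0], [[-40, -154, 0], [0, 0, 0], 0], [[-48, -186, 0], [0, 0, 0], 0], [[-57, -216, 0], [0, 0, 0], 0], [[-66, -244, 0], [0, 0, 0], 0], [[-74, -262, 0], [0, 0, 0], 0], [[-80, -272, 0], [0, 0, 0], 0]]}}

```text
time_s: 21.43
ee_pos: [470.7, -317.9, 229.3]
orientation: [-0.001, 0.031, 1.0, -0.003]
contact_force: [-0.3, 0.6, -0.1]
opening: 15.5
grip_force: 30.0
```

```bash
python3 - <<'E'
from plan import *
o=ctrl.observe();R=q(o["orientation"]);t=o["ee_pos"]+S*R.apply([0,0,1]);print(o["ee_pos"],"tip",t,"lean",np.degrees(np.arccos(-R.apply([0,0,1])[2])),o["joint_positions"].round(2))
C=cam("scene");CW=cam("wrist");s=ctrl.read_camera("scene")[:,:,::-1];w=ctrl.read_camera("wrist")[:,:,::-1]
print("scene: tip",proj(C,t),"tin rim",proj(C,[473.5,-311.4,85]),"wrist: tip",proj(CW,t),"tin rim",proj(CW,[473.5,-311.4,85]))
out=np.zeros((530,800,3),np.uint8);out[:250,:400]=cv2.resize(w,(400,250));out[:,400:]=0
out[:,400:800]=cv2.resize(s[190:323,150:250],(400,532))[:530]
out[250:530,:400]=cv2.resize(s[205:289,285:375],(300,280))[:, :300].repeat(1,1) if False else cv2.resize(s[205:289,280:400],(400,280))
cv2.imwrite("pics/g1.png",out)
E
```

```text
[ 470.7425139  -317.89888882  229.28899481] tip [ 470.50369809 -318.60331558  117.89147801] lean 0.3825616245937802 [ 1.04  0.5  -0.79  1.92  0.46  0.91  1.53]
scene: tip [190.93436079 267.12319252] tin rim [197.0580336  277.84556924] wrist: tip [315.79073608 193.92452286] tin rim [323.07840201 188.55766041]
```

View pics/g1.png

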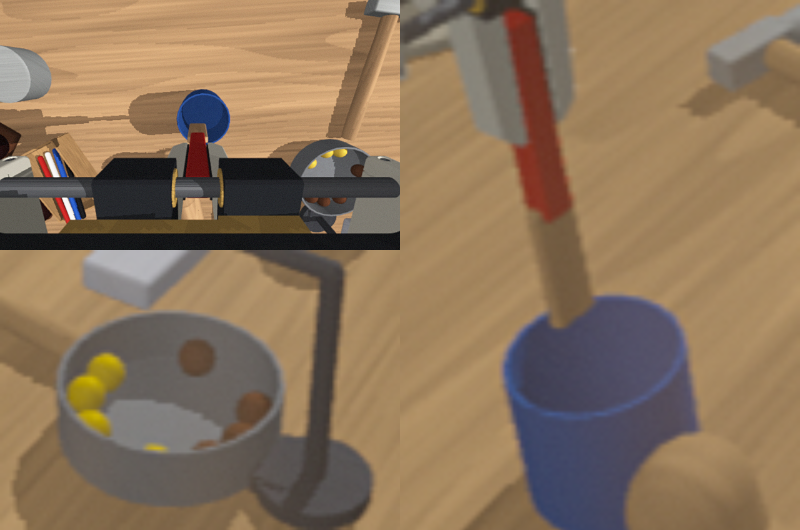

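In the lower left all eight beads are in the pan and mixed about. On the right the tip is at (570,327) over the tin, whose rim is centred at (595,355), agreeing with (474,-312). I'll lean the stirrer towards the robot, away from the last, and lower it.

Request:
{"op": "send_rows", "data": {"targets": [[[-3, 1, -2], [0, -3, 0], 0], [[-6, 2, -4], [0, -6, 0], 0], [[-9, 3, -7], [0, -10, 0], 0], [[-12, 4, -10], [0, -14, 0], 0], [[-16, 5, -13], [0, -18, 0], 0], [[-20, 6, -17], [0, -22, 0], 0], [[-24, 6, -23], [0, -25, 0], 0], [[-24, 6, -23], [0, -25, 0], 0], [[-24, 6, -23], [0, -25, 0], 0], [[-24, 6, -23], [0, -25, 0], 0]]}}

```text
time_s: 22.37
ee_pos: [449.8, -306.7, 207.5]
orientation: [0.215, 0.027, 0.976, 0.005]
contact_force: [0.1, -0.0, -0.7]
opening: 16.0
grip_force: 30.0
```

```bash
python3 - <<'E'
from plan import *
o=ctrl.observe();R=q(o["orientation"]);t=o["ee_pos"]+S*R.apply([0,0,1]);print(o["ee_pos"],"tip rel tin",t-[474,-312,0],"lean",np.degrees(np.arccos(-R.apply([0,0,1])[2])),o["joint_positions"].round(2))
E
```

```text
[ 449.8150492  -306.69388496  207.52167843] tip rel tin [ 22.70746201   5.07724364 106.47213989] lean 24.894092630062545 [ 1.31  0.44 -0.87  2.25  0.49  0.24  1.61]
```

Request:
{"op": "send_rows", "data": {"targets": [[[-3, -5, -10], [0, 0, 0], 0], [[-3, -5, -22], [0, 0, 0], 0], [[-3, -5, -34], [0, 0, 0], 0], [[-3, -5, -46], [0, 0, 0], 0], [[-3, -5, -58], [0, 0, 0], 0], [[-3, -5, -70], [0, 0, 0], 0], [[-3, -5, -80], [0, 0, 0], 0], [[-3, -5, -88], [0, 0, 0], 0], [[-3, -5, -94], [0, 0, 0], 0], [[-3, -5, -94], [0, 0, 0], 0]]}}

```text
time_s: 23.2
ee_pos: [448.4, -312.7, 113.9]
orientation: [0.217, 0.027, 0.976, 0.003]
contact_force: [-0.2, 0.1, -1.0]
opening: 15.8
grip_force: 30.0
```

```bash
python3 - <<'E'
from plan import *
o=ctrl.observe();R=q(o["orientation"]);t=o["ee_pos"]+S*R.apply([0,0,1]);print("tip rel tin",t-[474,-312,0],"lean",np.degrees(np.arccos(-R.apply([0,0,1])[2])),o["joint_positions"].round(2),o["contact_force"].round(1))
E
```

```text
tip rel tin [21.6620604  -1.35037819 12.9961063 ] lean 25.078324854117852 [ 1.23  0.62 -0.81  2.33  1.75  0.2   0.41] [-0.2  0.1 -1. ]
```

Request:
{"op": "send_rows", "data": {"targets": [[[0, 0, -2], [0, 0, 0], 0], [[0, 0, -4], [0, 0, 0], 0], [[0, 0, -6], [0, 0, 0], 0], [[0, 0, -6], [0, 0, 0], 0], [[0, 0, -6], [0, 0, 0], 15], [[0, 0, -6], [0, 0, 0], 25], [[0, 0, -6], [0, 0, 0], 35], [[0, 0, -6], [0, 0, 0], 45], [[0, 0, -6], [0, 0, 0], 60], [[0, 0, -6], [0, 0, 0], 70]]}}

```text
time_s: 24.03
ee_pos: [445.3, -312.2, 106.8]
orientation: [0.215, 0.028, 0.976, 0.005]
contact_force: [-0.2, 0.0, 0.4]
opening: 44.8
grip_force: 0.0
```

Request:
{"op": "send_rows", "data": {"targets": [[[0, 0, 0], [0, 0, 0], 100], [[0, 0, 0], [0, 0, 0], 100], [[0, 0, 0], [0, 0, 0], 100], [[0, 0, 0], [0, 0, 0], 100], [[0, 0, 0], [0, 0, 0], 100], [[0, 0, 0], [0, 0, 0], 100], [[0, 0, 10], [0, 0, 0], 100], [[0, 0, 25], [0, 0, 0], 100], [[0, 0, 45], [0, 0, 0], 100], [[0, 0, 70], [0, 0, 0], 100]]}}

```text
time_s: 24.87
ee_pos: [445.6, -315.6, 155.3]
orientation: [0.215, 0.029, 0.976, 0.0]
contact_force: [0.1, -0.8, 0.6]
opening: 93.0
grip_force: 0.0
```

Request:
{"op": "send_rows", "data": {"targets": [[[0, 0, 35], [0, 0, 0], 100], [[0, 0, 70], [0, 0, 0], 100], [[0, 0, 105], [0, 0, 0], 100], [[0, 0, 140], [0, 0, 0], 100], [[0, 0, 160], [0, 0, 0], 100], [[0, 0, 160], [0, 0, 0], 100], [[0, 0, 160], [0, 0, 0], 100], [[0, 0, 160], [0, 0, 0], 100], [[0, 0, 160], [0, 0, 0], 100], [[0, 0, 160], [0, 0, 0], 100]]}}

```text
time_s: 25.7
ee_pos: [445.3, -315.7, 313.9]
orientation: [0.215, 0.029, 0.976, 0.001]
contact_force: [-0.7, 0.6, 0.0]
opening: 93.2
grip_force: 0.0
```

```bash
python3 - <<'E'
from plan import *
o=ctrl.observe();print(o["time_s"],o["ee_pos"].round(0),o["contact_force"].round(1))
for n in("scene","top"):
    C=cam(n);c=[int(v) for v in proj(C,[450,-312,85])];im=ctrl.read_camera(n).astype(int);m=(im[...,0]>90)&(im[...,1]<60)&(im[...,2]<60)
    k=np.zeros_like(m);k[c[1]-70:c[1]+50,c[0]-60:c[0]+60]=1;ys,xs=np.nonzero(m&k);print(n,len(xs),xs.min(),xs.max(),ys.min(),ys.max())
    d=np.array([(xs[i],ys[i]) for i in (ys.argmin(),ys.argmax())]);print(d.tolist())
    for a in(25,40):
        t=np.radians(a);tip=np.array([474+30,-312,7]);print(a,"expected handle",proj(C,tip+64*np.array([-np.sin(t),0,np.cos(t)])).round(),proj(C,tip+170*np.array([-np.sin(t),0,np.cos(t)])).round())
E
```

```text
25.7 [ 445. -316.  314.] [-0.7  0.6  0. ]
scene 475 164 201 246 289
[[169, 246], [197, 289]]
25 expected handle [200. 286.] [175. 242.]
40 expected handle [195. 287.] [163. 246.]
top 36 420 425 240 248
[[421, 240], [421, 248]]
25 expected handle [423. 239.] [430. 254.]
40 expected handle [422. 243.] [428. 267.]
```

```bash
python3 -c "
from workcell import ctrl
print(ctrl.close_job())"
```

```text
the job is handed in; nothing more can be done
None
```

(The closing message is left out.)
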